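# Lay the cork dissecting board down against its stop

### The job

The cork dissecting board has been left standing on its long edge at one end of the white sheet. Push it over with the fingertips so that it falls towards the metal stop bar and lies flat on its rubber feet, cork side up; then push it along the sheet until its edge sits square and flush against the bar. Do not grip, lift or carry the board, and leave everything else where it is.

Things in the scene. Friction and masses are not known exactly. Their poses are not given: they have to be found in the camera images.
- board: Cork board, 200 mm wide, 150 high, 20 thick, 0.26 to 0.47 kg: cork on dark wood with four rubber feet 5 mm proud. Stands free on a 200 mm edge, feet facing the bar; tips over past 8 degrees. Origin: middle of that edge, mid thickness. z up its height, y along its width, x out of footed side (cork face at x = -10 mm, wood +10, feet +15). Laid on its feet, x points down, z to the bar.
- board_middle (a point): The centre of the board, 75 mm along its z from its origin. Axes as the board's. With the board lying on its feet it is 15 mm above the sheet, and the cork face 25 mm above the sheet.
- corner_left (a point): End of the board's upper edge at y = +100 mm, z = +150 mm in the board's frame (mid thickness); this edge comes to rest against the bar. Axes as the board's.
- corner_right (a point): The same at y = -100 mm.
- station: White plastic sheet fixed to the table, 360 mm (x) by 330 mm (y), 4 mm thick, with an aluminium stop bar along y near its +x end: 260 mm long, 20 thick, top 24 mm above the sheet. Origin: centre of the underside, on the table; x from the standing board to the bar, z up. The board stands 110 to 150 mm behind the origin; tipped, it lies some 60 to 140 mm short of the bar.
- stop_face (a point): Middle of the bar's face that looks at the board, at the sheet's top surface: 130 mm from the station's origin along its x. Axes as the station's (x into the bar).
- kidney_dish: Steel kidney dish, about 230 by 110 mm, 40 mm high, on the table behind the standing board; stays put. Origin near its middle, on its underside.
- gallipot: Small steel bowl, 64 mm across, 36 mm high, on the table beyond the bar; stays put. Origin: centre of its underside.
- gel_bottle: Hand-gel bottle, 52 mm in diameter, 150 mm high, on the table beyond the bar; stays put. Origin: centre of its underside.
- specimen_jar: Screw-top specimen jar, 52 mm in diameter, 65 mm high, on the table beyond the bar; stays put. Origin: centre of its underside.
- forceps: Steel forceps, 140 mm long, 8 mm high, lying along the +y margin of the sheet; stays put. Origin: middle of its underside, x along it.
- scalpel_handle: Steel scalpel handle, 125 mm long, 5 mm high, lying along the -y margin of the sheet; stays put. Origin: middle of its underside, x along it.
- marker: White marker pen with a black cap, 130 mm long, 13 mm high, on the table just off the sheet's +y side; stays put. Origin: middle of its underside, x along it.
Things that resemble listed ones, but are neither listed nor needed, are in the scene too. There is more than one size of the board; the job needs the largest.

How it is judged:
On the way, in this order (a step that is already met when the one before it is completed fails the run):
1. the board lies flat on its feet, cork side up (angle between board's own x axis and vertical above 3.06 rad), for 0.2 s.
2. its edge is against the stop bar (angle between board's own x axis and vertical above 3.06 rad and x of corner_left in the frame of stop_face between -0.005 and 0.006 m and x of corner_right in the frame of stop_face between -0.005 and 0.006 m and y of board in the frame of station between -0.065 and 0.065 m), for 0.2 s.
At the end, for the whole second after the job is handed in: The board lies at rest, flat on its feet with the cork up (within 4.5 degrees), within the sheet's width (its middle at most 65 mm to the side of the sheet's centre line), both ends of its leading edge within 5 mm of the bar's face (all of step 2 and linear speed of board below 0.01 m/s and angular speed of board below 0.05 rad/s); the robot touches nothing.
It fails at once if the board is lifted: its middle rises above its standing height by more than about 12 mm, or the edge it stood on rises more than 40 mm above the table (height (world z) of board_middle above 0.092 m or height (world z) of board above 0.04 m).
It fails at once if another object is moved by more than 15 mm or tipped (distance of any of kidney_dish, gallipot, gel_bottle, specimen_jar, forceps, scalpel_handle, marker from where it was at the start of the episode above 0.015 m or angle between any of kidney_dish, gallipot, gel_bottle, specimen_jar, forceps, scalpel_handle, marker's own z axis and vertical above 0.35 rad).
It also fails if it takes over 42 s, if anything falls off the work surface, if the arm or the gripper's body presses on something with over 40 N, if the wrist force passes 120 N, or if a joint passes its speed limit or range.

### The arm

A 6-joint arm with a two-finger parallel gripper is mounted at the origin on the work surface. World frame = base frame: x ahead of the robot, y to its left, z up, the work surface at z = 0. Lengths are in m, angles in rad, forces in N, time in s.
With the tool pointing down it reaches from about 0.25 to 0.8 m from the base axis. Payload 3.9 kg.
Tool frame: the origin (TCP) lies at the very end of the fingers, on their centre line; the grasp point (between the pads) lies 19 mm behind it; z points along the fingers, y is the line along which they close (so a half turn about z gives the same grasp; the last joint's range is limited). The gripper opens to 85 mm and grips with 20 to 120 N. Pads are 22 mm wide; open, the fingers measure 114 mm over their backs; the gripper's body (76 mm by 85 mm) begins 54 mm behind the grasp point. The pads swing forward as they close: fully open they stand 13 mm farther back than shut.
Start: joints at [1.304, 0.26, -0.138, 1.173, 0, 1.571], TCP at [0.138, 0.506, 0.231] pointing down, gripper open.
Joint ranges: [-2.78, 2.78], [-0.83, 1.72], [-1.28, 1.37], [-1.9, 2.12], [-1.57, 1.48], [-3.14, 3.14]. Speed limits (rad/s): [2.57, 2.57, 3.14, 3.14, 3.14, 3.14].

### API

Orientations are given as a rotation vector (axis times angle).
In Python, from workcell import env gives the robot as it stands.
- The arm moves only by the tool carry_out, never from a script. Its argument "deltas" is text: rows parted by semicolons, each of 7 numbers parted by spaces: the opening, from 0 (shut) to 1 (fully open), then the shift along the tool's x, y, z normalised to -1 to 1, where 1 is 20 cm, then the turn, a rotation vector about the tool's x, y, z normalised to -1 to 1, where 1 is pi/4 rad. In form: hand tx ty tz ax ay az; .... A call has 1 to 12 rows; each row is the pose to reach, as a shift and turn from the pose commanded when the call began, along the tool's axes at that moment; what a row does not reach only later rows make up. A row lasts 1/8 s, in which the tool goes at most 62.5 mm and 10.7 degrees, less where a joint would pass 70% of its speed; a pose out of reach is approached as far as the arm can. A call with a number of a shift or a turn outside -1 to 1 is refused whole. A call with a gripper value outside its range is refused whole. The fingers move at their own pace and stop on an object; "squeeze" is the grip in N (left out, the last holds). Time passes only in rows, so rows that repeat a pose let the fingers close. It gives the time, the measured TCP pose, the force, the opening and the grip force at its end, in the units of the state.
- env.observe(): the state, without advancing time (a new reading comes with each control period).
- env.capture(name): name is "scene" or "top" or "wrist"; returns a dict with "img" (480x640x3 uint8, red, green, blue), "intrinsics" (3x3 intrinsics, pixels), "position" and "attitude" of the camera in the world. Camera axes: x right, y down, z forward; pixel columns grow to the right and rows downward; lengths in m; the calibration is good to about 2 mm. The wrist camera is an equidistant fisheye: a pixel r from the principal point sees the ray r / f radians off the axis. A picture is of the moment at which its call begins. There is no depth.
- env.sign_off(): hands the job in; it is judged then, once.
Trained networks look in a picture, given as the dict that the camera call returned (one of the last four; its "shot" number tells which), for a name from the list of things; names that differ only in an ending like _2 or _b are one class to them, and where a whole thing is asked for, a point or a joint stands for the part that bears it (a point fixed in the world has none). Each returns a list of dicts, best first, with "score" (0 to 1); they miss things now and then, are a little off and sometimes report something else, mostly with a low value. They report only what shows in the picture. A call takes as long as a camera call. They do not tell look-alikes from the thing itself.
- env.spot_in(label, picture): "location" ([column, row] in pixels, amid what is visible of it).
- env.outline_of(label, picture): "pixels" (480x640 bool, what is visible of it) and "location" ([column, row] in pixels, amid what is visible of it).
The state is a dict: "time": time; "joints": joint angles; "joint_vel": joint speeds; "tau": joint torques, N m; "tool_pos": TCP position; "tool_rot": TCP orientation; "force": force on the tool from outside, world axes, zero at the start; "moment": the same for the moment, N m; "finger_gap": opening from 0.0 (shut) to 1.0 (fully open); "grasp_force": force on a finger pad.
Only numpy, scipy, OpenCV 4.12 (cv2) and the standard library are available. Lean on these libraries where they do the work, as an engineer would, in place of code of your own. Each camera call takes 0.05 s, during which the arm holds its last target. There are 200 camera calls.

## Working session

There is one attempt and no reset: what is moved stays moved. The work goes in short steps, Python scripts to look and compute and a tool call to move; the robot and the scene stay as the last step left them, time stands still between calls to the robot, and variables do not carry over. Pictures are saved under pics/ and viewed, at most 10 in all, crops included, and the job is handed in when it is done.

Besides the shell and the picture viewer there is one more tool, called by a JSON object that holds its "op" and its "data". carry_out: Moves the arm, as the interface text tells. Scaled input: -1 to 1 covers 20 cm each way for a shift and pi/4 rad each way for a turn. Its arguments: {"type":"object","properties":{"deltas":{"type":"string"},"squeeze":{"type":"number"}},"required":["deltas"]}

```bash
mkdir -p pics; ls
cat > h.py <<'E'
import numpy as np, cv2
from scipy.spatial.transform import Rotation as R
from workcell import env
def cap(n,f=None):
    p=env.capture(n)
    if f: cv2.imwrite('pics/'+f,p['img'][:,:,::-1])
    return p
def rot(a):
    a=np.array(a,float)
    return a if a.shape==(3,3) else (R.from_rotvec(a).as_matrix() if a.size==3 else R.from_quat(a).as_matrix())
def ground(p,uv,z):
    K=np.array(p['intrinsics']);d=rot(p['attitude'])@np.linalg.solve(K,[uv[0],uv[1],1.])
    c=np.array(p['position']);return c+d*(z-c[2])/d[2]
def proj(p,X):
    K=np.array(p['intrinsics']);q=K@(rot(p['attitude']).T@(np.array(X)-p['position']));return q[:2]/q[2]
E
python3 - <<'E'
from h import *
for n in ('scene','top'):
    p=cap(n,n+'.png');print(n,p['position'],p['attitude'],p['intrinsics'])
    for l in 'board station kidney_dish gallipot gel_bottle specimen_jar forceps scalpel_handle marker'.split():
        print(l,[(np.round(q['location']).astype(int).tolist(),round(q['score'],2),np.round(ground(p,q['location'],0.004),3)[:2].tolist()) for q in env.spot_in(l,p)])
print(env.observe())
E
```

```text
pics
scene [ 1.2642327  -0.27156345  0.78745689] [-1.9555685  -1.28743613  0.62574578] [[450.68345961   0.         318.44469083]
 [  0.         450.68345961 238.77622019]
 [  0.           0.           1.        ]]
board [([477, 282], 0.79, [0.692, 0.374]), ([373, 184], 0.77, [0.205, 0.352]), ([372, 251], 0.55, [0.487, 0.196])]
station [([314, 307], 0.8, [0.608, -0.02]), ([233, 337], 0.68, [0.617, -0.213])]
kidney_dish [([411, 227], 0.81, [0.442, 0.344])]
gallipot [([192, 342], 0.88, [0.594, -0.297])]
gel_bottle [([234, 336], 0.92, [0.617, -0.211]), ([313, 306], 0.26, [0.606, -0.021])]
specimen_jar [([214, 318], 0.8, [0.547, -0.24])]
forceps [([370, 334], 0.79, [0.73, 0.062])]
scalpel_handle [([298, 260], 0.43, [0.442, 0.003]), ([372, 248], 0.38, [0.478, 0.201])]
marker [([386, 345], 0.59, [0.769, 0.08])]
top [0.40619183 0.03490637 1.01006204] [-2.16819992  2.1500363  -0.17982805] [[477.22755932   0.         313.92269303]
 [  0.         477.22755932 236.93378092]
 [  0.           0.           1.        ]]
board [([148, 374], 0.69, [0.266, 0.345]), ([155, 150], 0.62, [0.738, 0.357])]
s
[... 418 characters left out ...]
([287, 134], 0.77, [0.776, 0.07])]
{'time': 1.0, 'joints': array([ 1.30398958e+00,  2.59934749e-01, -1.38085151e-01,  1.17269403e+00,
        1.04254127e-06,  1.57083145e+00]), 'joint_vel': array([ 0.00039415, -0.00071061,  0.00067692,  0.00045325,  0.00022962,
       -0.00095312]), 'tau': array([ 2.58381408e-05, -4.05619025e+01,  2.54241353e+01,  8.22154470e-04,
       -1.48390395e-04, -6.32863276e-06]), 'tool_pos': array([0.13841736, 0.50642479, 0.2313442 ]), 'tool_rot': array([4.17910448e-01, 3.11366229e+00, 1.28494885e-04]), 'force': array([0.43808213, 0.16680194, 0.3681452 ]), 'moment': array([-0.02895971,  0.05126344, -0.02666726]), 'grasp_force': 0.0, 'finger_gap': 1.0039806047664672}
```

View pics/scene.png

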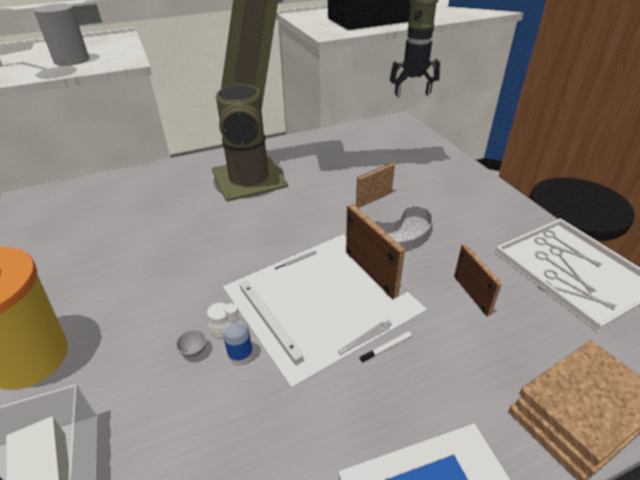

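View pics/top.png

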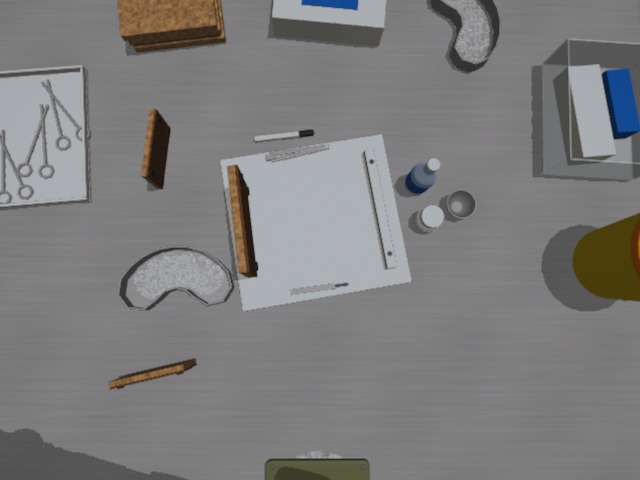

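The four candidates for the board:
- (243,220) in top / (373,250) in scene: standing on the sheet.
- (155,150) in top: a smaller one standing on the table.
- (148,374) in top: a smaller one.
- (172,20) in top: a stack of cork tiles.

The one on the sheet is the largest and stands at the end opposite the bar, so that's my choice. The bar is at about (380,210). The dish is at (176,277), behind the board's lower end.

Run:
```python
from h import *
p=cap('top')
# sheet: white region -> polygon
im=p['img'].astype(int); m=((im.min(2)>185)).astype(np.uint8)
m[:, :205]=0; m[:120]=0; m[330:]=0; m[:,425:]=0
m=cv2.morphologyEx(m,cv2.MORPH_OPEN,np.ones((3,3)))
n,l,s,_=cv2.connectedComponentsWithStats(m); k=1+s[1:,4].argmax()
c=cv2.findContours((l==k).astype(np.uint8),0,2)[0]; c=max(c,key=cv2.contourArea)
P=np.array([ground(p,q[0],0.004)[:2] for q in cv2.convexHull(c)],np.float32)
r=cv2.minAreaRect(P);print('rect',r);print(cv2.boxPoints(r))
for b in env.outline_of('board',p):
    M=b['pixels'];print(b['score'],np.round(b['location']),M.sum())
x0,y0=205,125;cr=p['img'][y0:y0+195,x0:x0+215]
cv2.imwrite('pics/crop.png',cv2.resize(cr,None,fx=3,fy=3,interpolation=cv2.INTER_CUBIC)[:,:,::-1])
print(R.from_rotvec(env.observe()['tool_rot']).as_matrix().round(3))
```

```text
Traceback (most recent call last):
ValueError: attempt to get argmax of an empty sequence
```

```bash
cat > st.py <<'E'
from h import *
p=cap('top')
im=p['img']; g=im.min(2); print('sheet',im[220,310],'table',im[330,310],im[300,440])
t=(int(g[220,310])+int(g[330,310]))//2
m=(g>t).astype(np.uint8)
m[:, :205]=0; m[:120]=0; m[330:]=0; m[:,425:]=0
m=cv2.morphologyEx(m,cv2.MORPH_OPEN,np.ones((5,5)))
n,l,s,_=cv2.connectedComponentsWithStats(m); k=1+s[1:,4].argmax()
c=cv2.findContours((l==k).astype(np.uint8),0,2)[0]; c=max(c,key=cv2.contourArea)
P=np.array([ground(p,q[0],0.004)[:2] for q in cv2.convexHull(c)],np.float32)
r=cv2.minAreaRect(P);print('rect',r);print(cv2.boxPoints(r))
x0,y0=205,125;cr=p['img'][y0:y0+195,x0:x0+215]
cv2.imwrite('pics/crop.png',cv2.resize(cr,None,fx=3,fy=3,interpolation=cv2.INTER_CUBIC)[:,:,::-1])
print(R.from_rotvec(env.observe()['tool_rot']).as_matrix().round(3))
E
python3 st.py
```

```text
sheet [173 177 180] table [126 125 127] [130 129 131]
rect ((0.5878925323486328, 0.010567337274551392), (0.32911568880081177, 0.3592059016227722), 10.223739624023438)
[[ 0.39406934  0.1581108 ]
 [ 0.4578257  -0.19539168]
 [ 0.78171575 -0.13697612]
 [ 0.7179594   0.21652636]]
[[-0.965  0.264  0.   ]
 [ 0.264  0.965  0.   ]
 [-0.     0.    -1.   ]]
```

View pics/crop.png

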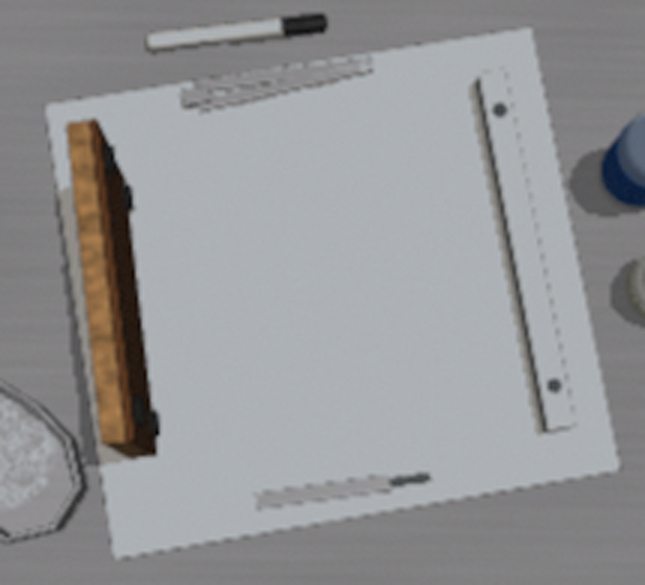

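Station fit matches the given 330 x 360 mm size. The crop shows the board at (110,285) with cork on the dish side and black feet on the bar side. Next, the board pose and the offsets for the move.

```bash
cat >> h.py <<'E'
C=np.array([0.5879,0.0106]);ex=np.array([0.1775,-0.9841]);ey=np.array([0.9841,0.1775])
def toS(X): d=np.array(X)[:2]-C; return np.array([d@ex,d@ey])
def toW(s,z): return np.r_[C+s[0]*ex+s[1]*ey,z]
def tool():
    o=env.observe();return o,np.array(o['tool_pos']),R.from_rotvec(o['tool_rot']).as_matrix()
def delta(s,z):
    o,t,M=tool();d=(M.T@(toW(s,z)-t)/.2)
    T=np.c_[np.r_[-ey*0+(-1)*np.array([-ex[0],-ex[1]])*0,0],np.r_[ey,0],[0,0,-1]];T[:,0]=np.cross(T[:,1],T[:,2])
    return d.round(3),(R.from_matrix(M.T@T).as_rotvec()/(np.pi/4)).round(3)
E
python3 - <<'E'
from h import *
p=cap('top')
f=lambda u,v:(205+(u+.5)/3-.5,125+(v+.5)/3-.5)
for n,q,z in [('cork top L',(67,125),.154),('cork top R',(107,447),.154),('wood top L',(95,120),.154),('wood top R',(133,440),.154),('bar face L',(478,80),.028),('bar face R',(541,432),.028),('wood bottom R',(156,455),.004),('dish nearest',(83,478),.04),('dish up',(20,385),.04)]:
    print(n,toS(ground(p,f(*q),z)).round(4))
print(delta((-.2,0),.2), tool()[1])
E
```

```text
cork top L [-0.1497  0.0985]
cork top R [-0.1551 -0.1011]
wood top L [-0.1323  0.0988]
wood top R [-0.1393 -0.0996]
bar face L [0.1293 0.1237]
bar face R [ 0.1256 -0.1306]
wood bottom R [-0.1396 -0.0996]
dish nearest [-0.1872 -0.1092]
dish up [-0.2199 -0.0399]
(array([-2.391, -0.896,  0.156]), array([-0.   ,  0.   ,  1.433])) [0.13841418 0.50641138 0.23128861]
```

{"op": "carry_out", "data": {"deltas": "0.5 -0.25 -0.1 0 0 0 0.18; 0.5 -0.5 -0.19 0 0 0 0.36; 0.5 -0.75 -0.28 0 0 0 0.54; 0.5 -1 -0.37 0 0 0 0.72; 0.5 -1 -0.37 0 0 0 0.72; 0.5 -1 -0.37 0 0 0 0.72"}}

```text
time: 1.9
tool_pos: [0.3117, 0.3823, 0.2313]
tool_rot: [-1.27, -2.873, -0.0]
force: [-0.2, -0.1, 1.2]
finger_gap: 0.502
grasp_force: 0.0
```

```bash
python3 -c "
from h import *
print(delta((-.2,0),.2), tool()[1])"
```

```text
(array([-1.457,  0.301,  0.156]), array([-0.   , -0.001,  0.713])) [0.31174269 0.38233952 0.23131295]
```

{"op": "carry_out", "data": {"deltas": "0.5 -0.25 0.05 0 0 0 0.18; 0.5 -0.5 0.1 0 0 0 0.36; 0.5 -0.75 0.15 0 0 0 0.54; 0.5 -1 0.2 0 0 0 0.71; 0.5 -1 0.2 0 0 0 0.71; 0.5 -1 0.2 0 0 0 0.71"}}

```text
time: 2.65
tool_pos: [0.475, 0.2624, 0.2311]
tool_rot: [-2.008, -2.415, 0.001]
force: [0.4, 0.3, 0.3]
finger_gap: 0.5
grasp_force: 0.0
```

```bash
python3 -c "
from h import *
print(delta((-.2,0),.13), tool()[1], tool()[2].round(3))"
```

```text
(array([-0.341,  0.331,  0.505]), array([-0.001, -0.   ,  0.006])) [0.4750379  0.26237907 0.23106756] [[-0.182  0.983 -0.001]
 [ 0.983  0.182  0.   ]
 [ 0.    -0.001 -1.   ]]
```

{"op": "carry_out", "data": {"deltas": "0.5 -0.17 0.17 0.1 0 0 0; 0.5 -0.34 0.33 0.2 0 0 0; 0.5 -0.34 0.33 0.4 0 0 0; 0.5 -0.34 0.33 0.55 0 0 0; 0.5 -0.34 0.33 0.55 0 0 0"}}

```text
time: 3.28
tool_pos: [0.5498, 0.2071, 0.119]
tool_rot: [-2.006, -2.414, 0.008]
force: [-1.3, -0.0, -0.3]
finger_gap: 0.497
grasp_force: 0.0
```

{"op": "carry_out", "data": {"deltas": "0.5 -0.08 0 0 0 0 0; 0.5 -0.13 0 0 0 0 0; 0.5 -0.17 0 0 0 0 0; 0.5 -0.21 0 0 0 0 0; 0.5 -0.25 0 0 0 0 0; 0.5 -0.29 0 0 0 0 0; 0.5 -0.33 0 0 0 0 0; 0.5 -0.36 0 0 0 0 0; 0.5 -0.36 0 0 0 0 0; 0.5 -0.36 0 0 0 0 0"}}

```text
time: 4.53
tool_pos: [0.5661, 0.1356, 0.1213]
tool_rot: [-2.011, -2.413, -0.0]
force: [0.6, -0.1, 0.1]
finger_gap: 0.499
grasp_force: 0.0
```

```bash
python3 -c "
from h import *
cap('scene','s2.png')
print(toS(tool()[1]), tool()[1])"
```

```text
[-0.12698005  0.0007574 ] [0.56610551 0.13570063 0.12128396]
```

View pics/s2.png

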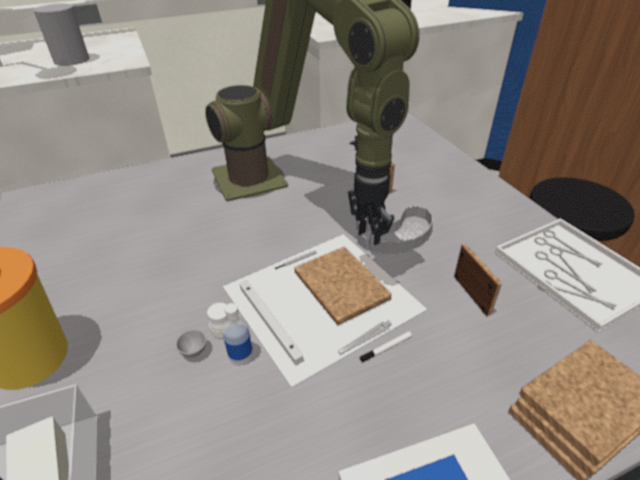

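The board now lies flat, cork up, at about (342,284), short of the bar at (270,320). The arm touches nothing. Next I measure its trailing edge in my station frame.

```bash
cat > mb.py <<'E'
from h import *
for n in ('scene','top'):
    p=cap(n); hsv=cv2.cvtColor(p['img'],cv2.COLOR_RGB2HSV)
    m=((hsv[:,:,1]>90)&(hsv[:,:,0]<25)).astype(np.uint8)
    # keep only the sheet region
    poly=np.array([proj(p,toW(s,.01)) for s in [(-.18,-.165),(.18,-.165),(.18,.165),(-.18,.165)]],np.int32)
    k=np.zeros_like(m);cv2.fillPoly(k,[poly],1);m=cv2.morphologyEx(m*k,cv2.MORPH_CLOSE,np.ones((3,3)))
    c=max(cv2.findContours(m,0,1)[0],key=cv2.contourArea)
    P=np.array([toS(ground(p,q[0],.029)) for q in c],np.float32)
    r=cv2.minAreaRect(P);print(n,np.round(r[0],4),np.round(r[1],4),round(r[2],2));print(cv2.boxPoints(r).round(4))
E
python3 mb.py
```

```text
scene [-0.0513  0.0028] [0.2041 0.1516] 87.62
[[-0.1312 -0.0961]
 [ 0.0202 -0.1024]
 [ 0.0287  0.1016]
 [-0.1227  0.1079]]
top [-0.0478 -0.0044] [0.1989 0.1282] 88.03
[[-0.1153 -0.1016]
 [ 0.0129 -0.106 ]
 [ 0.0197  0.0928]
 [-0.1085  0.0972]]
```

{"op": "carry_out", "data": {"deltas": "0.5 0.1 0 0 0 0 0; 0.5 0.2 0 0 0 0 0; 0.5 0.2 0 0.15 0 0 0; 0.5 0.2 0 0.3 0 0 0; 0.5 0.2 0 0.42 0 0 0; 0.5 0.2 0 0.5 0 0 0; 0.5 0.2 0 0.54 0 0 0; 0.5 0.2 0 0.54 0 0 0"}}

```text
time: 5.68
tool_pos: [0.5589, 0.1752, 0.0132]
tool_rot: [-2.011, -2.413, 0.0]
force: [-0.4, -0.6, 0.8]
finger_gap: 0.502
grasp_force: 0.0
```

{"op": "carry_out", "data": {"deltas": "0.5 -0.05 0 0 0 0 0; 0.5 -0.1 0 0 0 0 0; 0.5 -0.14 0 0 0 0 0; 0.5 -0.18 0 0 0 0 0; 0.5 -0.22 0 0 0 0 0; 0.5 -0.26 0 0 0 0 0; 0.5 -0.3 0 0 0 0 0; 0.5 -0.34 0 0 0 0 0; 0.5 -0.38 0 0 0 0 0; 0.5 -0.42 0 0 0 0 0; 0.5 -0.46 0 0 0 0 0"}}

```text
time: 7.05
tool_pos: [0.5755, 0.0838, 0.0133]
tool_rot: [-2.012, -2.413, 0.0]
force: [-0.5, 3.9, 2.6]
finger_gap: 0.5
grasp_force: 1.5
```

```bash
python3 mb.py; python3 -c "
from h import *
cap('scene','s3.png')
print(toS(tool()[1]), tool()[1])"
```

```text
scene [0.0134 0.0055] [0.1557 0.2039] 0.14
[[-0.0647  0.1073]
 [-0.0643 -0.0966]
 [ 0.0915 -0.0962]
 [ 0.091   0.1077]]
top [ 0.0376 -0.0012] [0.0951 0.1989] 0.16
[[-0.0102  0.0982]
 [-0.0096 -0.1008]
 [ 0.0854 -0.1005]
 [ 0.0849  0.0984]]
[-0.07350076  0.00047331] [0.57531888 0.08301907 0.01296923]
```

View pics/s3.png

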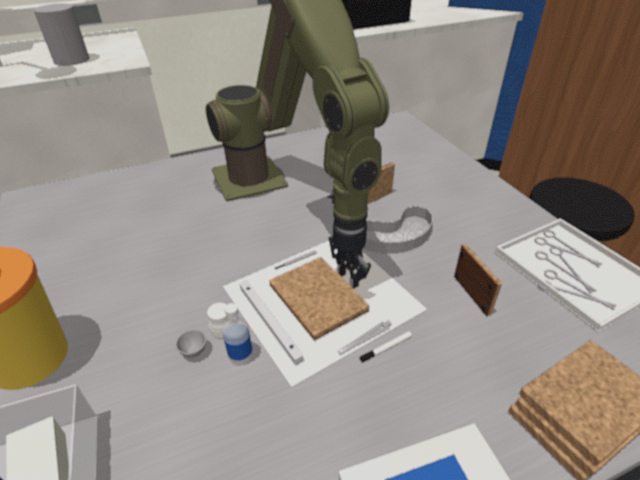

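The board sits square against the fingertips, with about 42 mm left to the bar (leading edge from (272,293) to (315,335)).

{"op": "carry_out", "data": {"deltas": "0.5 -0.04 0 0 0 0 0; 0.5 -0.08 0 0 0 0 0; 0.5 -0.11 0 0 0 0 0; 0.5 -0.14 0 0 0 0 0; 0.5 -0.165 0 0 0 0 0; 0.5 -0.18 0 0 0 0 0; 0.5 -0.18 0 0 0 0 0"}}

```text
time: 8.07
tool_pos: [0.5822, 0.0485, 0.0134]
tool_rot: [2.012, 2.412, -0.0]
force: [-0.1, -0.3, -0.3]
finger_gap: 0.499
grasp_force: 0.0
```

{"op": "carry_out", "data": {"deltas": "0.5 -0.01 0 0 0 0 0; 0.5 -0.02 0 0 0 0 0; 0.5 -0.02 0 0 0 0 0"}}

```text
time: 8.45
tool_pos: [0.5829, 0.045, 0.0134]
tool_rot: [2.011, 2.413, 0.0]
force: [-0.5, 1.1, 0.5]
finger_gap: 0.501
grasp_force: 0.7
```

{"op": "carry_out", "data": {"deltas": "0.5 -0.01 0 0 0 0 0; 0.5 -0.015 0 0 0 0 0; 0.5 -0.015 0 0 0 0 0"}}

```text
time: 8.82
tool_pos: [0.5834, 0.0421, 0.0134]
tool_rot: [2.012, 2.413, 0.0]
force: [0.0, 2.6, 1.8]
finger_gap: 0.499
grasp_force: 1.0
```

{"op": "carry_out", "data": {"deltas": "0.5 -0.008 0 0 0 0 0; 0.5 -0.01 0 0 0 0 0; 0.5 -0.01 0 0 0 0 0"}}

```text
time: 9.2
tool_pos: [0.5837, 0.0401, 0.0134]
tool_rot: [2.012, 2.413, 0.0]
force: [0.0, 2.7, 2.4]
finger_gap: 0.501
grasp_force: 1.3
```

```bash
python3 -c "
from h import *
p=cap('scene');cr=p['img'][240:370,215:375]
cv2.imwrite('pics/s4.png',cv2.resize(cr,None,fx=4.5,fy=4.5,interpolation=cv2.INTER_CUBIC)[:,:,::-1])
print(toS(tool()[1]), tool()[0]['force'])"; python3 mb.py
```

```text
[-0.02977441  0.00112581] [-0.26329431  1.82133834  2.24557133]
scene [0.0542 0.006 ] [0.2039 0.1506] 89.78
[[-0.0215 -0.0956]
 [ 0.1291 -0.0962]
 [ 0.1299  0.1077]
 [-0.0207  0.1083]]
top [ 0.0998 -0.0001] [0.0585 0.1995] 0.31
[[ 0.07    0.0996]
 [ 0.0711 -0.1   ]
 [ 0.1296 -0.0997]
 [ 0.1286  0.0999]]
```

View pics/s4.png

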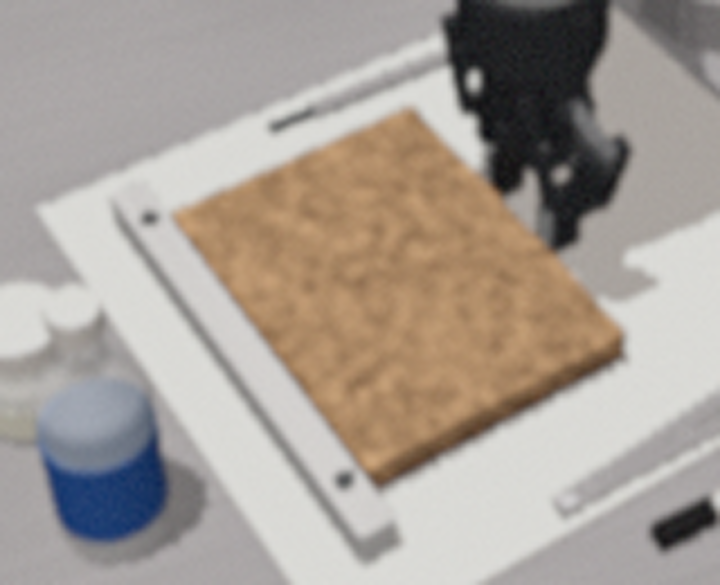

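The board's edge looks to be at the bar, with no white gap from (175,215) to (375,480). The force is still only sliding friction, so I'll push until it rises.

{"op": "carry_out", "data": {"deltas": "0.5 -0.004 0 0 0 0 0; 0.5 -0.008 0 0 0 0 0; 0.5 -0.008 0 0 0 0 0"}}

```text
time: 9.72
tool_pos: [0.5839, 0.0399, 0.0134]
tool_rot: [-2.01, -2.412, -0.004]
force: [-0.9, 5.5, 2.5]
finger_gap: 0.501
grasp_force: 3.3
```

{"op": "carry_out", "data": {"deltas": "0.5 -0.004 0 0 0 0 0; 0.5 -0.008 0 0 0 0 0; 0.5 -0.008 0 0 0 0 0"}}

```text
time: 10.1
tool_pos: [0.5841, 0.0398, 0.0134]
tool_rot: [-2.008, -2.411, -0.007]
force: [-1.1, 9.9, 2.6]
finger_gap: 0.502
grasp_force: 5.2
```

{"op": "carry_out", "data": {"deltas": "0.5 -0.007 0 0 0 0 0; 0.5 -0.014 0 0 0 0 0; 0.5 -0.014 0 0 0 0 0; 0.5 -0.014 0 0 0 0 0"}}

```text
time: 10.6
tool_pos: [0.5841, 0.0397, 0.0135]
tool_rot: [-2.004, -2.409, -0.013]
force: [-2.7, 17.7, 3.6]
finger_gap: 0.499
grasp_force: 8.6
```

{"op": "carry_out", "data": {"deltas": "0.5 0.03 0 0 0 0 0; 0.5 0.08 0 0 0 0 0; 0.5 0.15 0 0 0 0 0; 0.5 0.25 0 -0.1 0 0 0; 0.5 0.35 0 -0.3 0 0 0; 0.5 0.5 0 -0.6 0 0 0; 0.5 0.7 0 -0.8 0 0 0; 0.5 0.9 0 -0.9 0 0 0; 0.5 0.9 0 -0.9 0 0 0"}}

```text
time: 11.72
tool_pos: [0.553, 0.2144, 0.1954]
tool_rot: [2.005, 2.415, 0.006]
force: [0.4, -0.6, -0.4]
finger_gap: 0.501
grasp_force: 0.0
```

```bash
python3 mb.py;python3 -c "
from h import *
p=cap('top');cr=p['img'][125:320,205:445]
cv2.imwrite('pics/s5.png',cv2.resize(cr,None,fx=3,fy=3,interpolation=cv2.INTER_CUBIC)[:,:,::-1])
print(toS(tool()[1]), tool()[0]['force'])"
```

```text
scene [0.0581 0.006 ] [0.2038 0.1434] 89.99
[[-0.0136 -0.0959]
 [ 0.1298 -0.0959]
 [ 0.1298  0.1079]
 [-0.0136  0.1079]]
top [ 0.0548 -0.0001] [0.149  0.1995] 0.16
[[-0.02    0.0995]
 [-0.0194 -0.1001]
 [ 0.1296 -0.0997]
 [ 0.129   0.0999]]
[-0.20332823 -0.00023634] [-0.10686283 -0.67676142 -0.67096072]
```

View pics/s5.png

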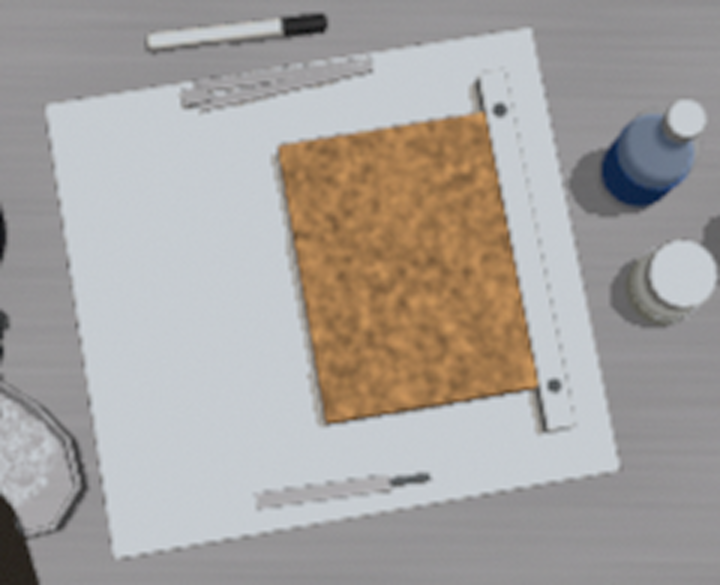

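The board lies flush on the bar along (485,112)–(538,385), centred and square. Everything else is where it was, and the arm is clear.

```bash
python3 -c "
from h import *
print(env.sign_off())"
```

```text
the job is handed in; nothing more can be done
None
```

The board was tipped flat, cork side up, and pushed square and flush against the stop bar; the job is handed in, though the sign-off returned no verdict.

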